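# Weight down a glued row of brush handles

### The arm

A 7-joint arm with a two-finger parallel gripper is mounted at the origin on a cart in front of the work surface, level with it; the furniture and walls round the work are solid. World frame = base frame: x ahead of the robot, y to its left, z up, the work surface at z = 0. Lengths are in mm, angles in rad, forces in N, time in s.
With the tool pointing down it reaches from about 425 to 950 mm from the base axis. Payload 16.7 kg.
Tool frame: the origin (TCP) lies on the centre line of the jaws, within the pads' length; the fingertips stand 8 mm ahead of it and the grasp point (between the pads) lies 11 mm behind it; z points along the fingers, y is the line along which they close (so a half turn about z gives the same grasp; the last joint's range is limited). The gripper opens to 94 mm and grips with 3 to 60 N. Pads are 16 mm wide; open, the fingers measure 119 mm over their backs; the gripper's body (75 mm by 177 mm) begins 78 mm behind the grasp point.
Start: joints at [-1.446, 0.426, 0.074, 1.606, -0.034, 1.111, -0.067], TCP at [182.518, 649.815, 173.867] pointing down, gripper open.
Joint ranges: [-2.85, 2.85], [-0.5, 2.14], [-1.23, 1.37], [0.21, 2.46], [-1.02, 4.16], [0.16, 2.05], [-2.73, 2.73]. Speed limits (rad/s): [1.89, 1.89, 2.39, 2.39, 3.01, 3.01, 3.01].

### API

Orientations are given as a rotation vector (axis times angle).
In Python, from station import monitor, eyes, manip gives the robot as it stands.
- The arm moves only by the tool send_rows, never from a script. Its argument "rows" is text: rows parted by semicolons, each of 7 numbers parted by spaces: the turn, a rotation vector about the tool's x, y, z in rad, then the shift along the tool's x, y, z in m, then the closure, from 0 (fully open) to 1 (shut). In form: rx ry rz tx ty tz claw; .... A call has 1 to 20 rows; each row shifts and turns the commanded pose from where the row before left it, along the tool's axes as they then stand; what a row does not reach is not made up. A row lasts 1/8 s, in which the tool goes at most 62.5 mm and 10.7 degrees, less where a joint would pass 70% of its speed; a pose out of reach is approached as far as the arm can. A call with a gripper value outside its range is refused whole. The fingers move at their own pace and stop on an object; "force" is the grip in N (left out, the last holds). Time passes only in rows, so rows that do not move let the fingers close. It gives the time, the measured TCP pose, the force, the opening and the grip force at its end, in the units of the state.
- monitor.get_obs(): the state, without advancing time (a new reading comes with each control period).
- eyes.capture(name): name is "scene" or "top" or "wrist"; returns the picture (480x640x3 uint8, blue, green, red); there is no depth.
- eyes.get_calibration(name): a dict with "fovy" (degrees; the focal length in pixels is half the picture's height over the tangent of half this angle, whatever the lens; pixels are square), "cx", "cy" (the principal point, pixels), "extrinsics" (4x4, takes a point from world to camera coordinates). Camera axes: x right, y down, z forward; pixel columns grow to the right and rows downward; lengths in mm; the calibration is good to about 2 mm. A picture is of the moment at which its call begins: read the wrist's pose just before it. get_calibration takes no time and is no camera call; for the wrist camera it gives the pose at the moment of the call.
- manip.close_job(): hands the job in; it is judged then, once.
The state is a dict: "clock": time; "joint_positions": joint angles; "joint_velocities": joint speeds; "joint_efforts": joint torques, N m; "tcp_pos": TCP position; "tool_rot": TCP orientation; "ft_force": force on the tool from outside, world axes, zero at the start; "wrist_torque": the same for the moment, N m; "gripper_width": finger opening in mm; "gripper_force": force on a finger pad.
Only numpy, scipy, OpenCV 4.12 (cv2) and the standard library are available. Lean on these libraries where they do the work, as an engineer would, in place of code of your own. Each camera call takes 0.05 s, during which the arm holds its last target. There are 200 camera calls.

### The job

Press the row of three black brush handles in the glueing jig: lay the beech pressing board flat on the handles, centred and with its long side along the handles, then stack the three steel weights upright and centred on the board, the largest at the bottom, the medium one on it and the smallest on top. Leave the stepped wooden gauge and the loose brush beside the work where they are.

Things in the scene. Friction and masses are not known exactly. Their poses are not given: they have to be found in the camera images.
- jig_bed (a point): the glueing jig, fixed to the worktop: a plywood base 100 x 80 mm and 12 mm thick, on it three black brush handles (58 mm long, 10 mm high) lying side by side as one row about 43 mm wide, and a 5 mm high dark wooden rail past either end of the handles. The point is over the middle of the base, level with the top of the handles, 22 mm above the worktop. x runs along the handles and along the 100 mm side, z up.
- board_center (a point): the pressing board: a loose pale beech board with a thin cork underside, 90 x 60 x 20 mm (20 mm is its height as it lies flat, cork down). The point is its centre, 10 mm over its underside. x runs along its 90 mm side, y across its 60 mm width, z up.
- large_center (a point): the largest of three plain turned steel weights: an upright solid disc, 64 mm diameter, 30 mm high, with a fine dark groove near the top and a small dark dot in the middle of the flat top; stands loose on the worktop. The point is its centre, half-way up (15 mm over its underside).
- medium_center (a point): the medium of three plain turned steel weights: an upright solid disc, 52 mm diameter, 28 mm high, with a fine dark groove near the top and a small dark dot in the middle of the flat top; stands loose on the worktop. The point is its centre, half-way up (14 mm over its underside).
- small_center (a point): the smallest of three plain turned steel weights: an upright solid disc, 40 mm diameter, 26 mm high, with a fine dark groove near the top and a small dark dot in the middle of the flat top; stands loose on the worktop. The point is its centre, half-way up (13 mm over its underside).
- height_gauge: bystander, to be left alone: a stepped beech gauge block, 50 x 90 mm, 47 mm high, origin at the middle of its underside
- brush_07: bystander, to be left alone: a small loose paint brush with a black handle, 132 mm long, 13 mm high, lying on the worktop; origin at the middle of its underside
- ferrule_box: an obstacle only, not part of the work: a fixed open beech box at the robot's right, about 150 x 200 mm and 85 mm high, whose lid stands open, nearly upright, along the side nearer the robot, 205 mm wide, its top edge 245 mm above the worktop; cross it above 300 mm. Origin near the middle of its underside; its x points to the lid's side, z up.
Mind the look-alikes: they are no part of the job. Leave any blue or yellow look-alike of the part that bears medium_center alone.

How it is judged:
By the outcome, as a careful person would: the job done as asked, in the order asked, and still so for the second after the job is handed in, with the robot touching nothing.
It also fails if it takes over 122 s, if anything falls off the work surface, if the arm or the gripper's body presses on something with over 40 N, if the wrist force passes 120 N, or if a joint passes its speed limit or range.

## Working session

There is one attempt and no reset: what is moved stays moved. The work goes in short steps, Python scripts to look and compute and a tool call to move; the robot and the scene stay as the last step left them, time stands still between calls to the robot, and variables do not carry over. Pictures are saved under pics/ and viewed, at most 16 in all, crops included, and the job is handed in when it is done.

Besides the shell and the picture viewer there is one more tool, called after "Call:" by a JSON object that holds its "name" and its "arguments", one argument or row to a line. send_rows: Moves the arm, as the interface text tells. Its arguments: {"type":"object","properties":{"rows":{"type":"string"},"force":{"type":"number"}},"required":["rows"]}

```bash
mkdir -p pics; ls; python3 - <<'E'
from station import monitor, eyes, manip
import cv2,numpy as np
o=monitor.get_obs()
for k in('clock','tcp_pos','tool_rot','gripper_width','ft_force'):print(k,o[k])
for n in('scene','top'):
    cv2.imwrite(f'pics/{n}0.png',eyes.capture(n)); c=eyes.get_calibration(n);print(n,c['fovy'],c['cx'],c['cy'],np.round(c['extrinsics'],3).tolist())
c=eyes.get_calibration('wrist');print(c)
E
```

```text
pics
clock 0.0
tcp_pos [182.42493421 649.36910385 173.16684589]
tool_rot [-4.28740369e-01 -3.11212669e+00  2.05154478e-03]
gripper_width 94.07904037344674
ft_force [-0.30144397 -0.74176785  0.38578051]
scene 52.40578437788274 330.87835815797473 238.6220673706016 [[0.813, -0.582, -0.007, -354.224], [-0.417, -0.574, -0.704, 259.946], [0.405, 0.576, -0.71, 831.065], [0.0, 0.0, 0.0, 1.0]]
top 44.91444353896073 308.59050532092533 246.00418299332202 [[-0.027, -1.0, -0.002, 88.158], [-0.992, 0.027, -0.122, 483.138], [0.122, -0.002, -0.993, 1539.514], [0.0, 0.0, 0.0, 1.0]]
{'fovy': 68.23208594516677, 'cx': 322.6420878495286, 'cy': 241.48097117573477, 'extrinsics': array([[ 2.71643739e-01,  9.62397303e-01, -1.05382791e-03,
        -6.74870610e+02],
       [ 9.31274267e-01, -2.62582496e-01,  2.52544398e-01,
        -2.58109750e+01],
       [ 2.42771330e-01, -6.95835074e-02, -9.67584734e-01,
         3.91835120e+02],
       [ 0.00000000e+00,  0.00000000e+00,  0.00000000e+00,
         1.00000000e+00]])}
```

View pics/scene0.png

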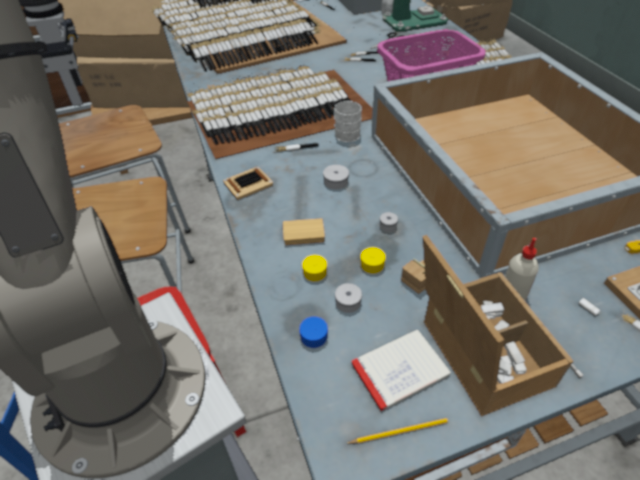

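View pics/top0.png

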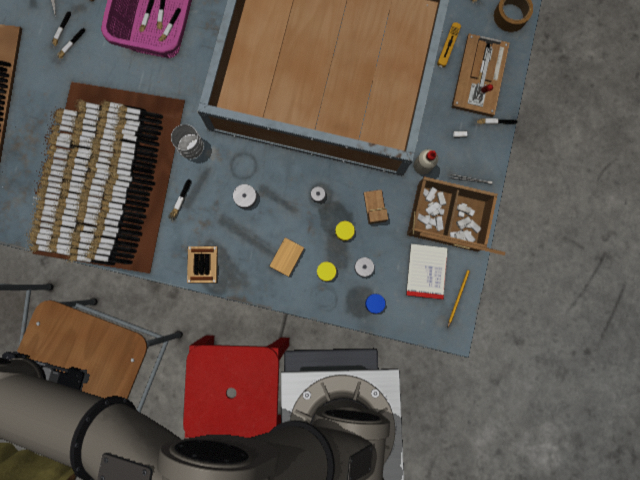

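The views show the jig at top-view pixel (202,264), the board at (287,257), large (245,195), small (318,193) and medium (364,267). The gauge is at (376,207) and brush_07 at (181,198). The yellow and blue discs are look-alikes.

```bash
cat > h.py <<'E'
import cv2,numpy as np
from scipy.spatial.transform import Rotation as R
from station import monitor, eyes, manip
def cast(px,c,z):
    f=240/np.tan(np.radians(c['fovy']/2)); E=c['extrinsics']
    px=np.atleast_2d(np.asarray(px,float))
    d=np.c_[(px[:,0]-c['cx'])/f,(px[:,1]-c['cy'])/f,np.ones(len(px))]@E[:3,:3]
    o=-E[:3,:3].T@E[:3,3]
    return o+d*((z-o[2])/d[:,2])[:,None]
def proj(p,c):
    f=240/np.tan(np.radians(c['fovy']/2)); E=c['extrinsics']
    q=np.atleast_2d(p)@E[:3,:3].T+E[:3,3]
    return q[:,:2]/q[:,2:]*f+[c['cx'],c['cy']]
def blobs(img,lo,hi,roi,amin=30):
    x0,y0,x1,y1=roi; hsv=cv2.cvtColor(img,cv2.COLOR_BGR2HSV)
    m=cv2.inRange(hsv,np.array(lo),np.array(hi)); k=np.zeros_like(m);k[y0:y1,x0:x1]=m[y0:y1,x0:x1]
    cs,_=cv2.findContours(k,cv2.RETR_EXTERNAL,cv2.CHAIN_APPROX_NONE)
    return sorted([c for c in cs if cv2.contourArea(c)>amin],key=cv2.contourArea,reverse=True)
def rectw(cnt,c,z):
    w=cast(cnt[:,0,:]+0.0,c,z)[:,:2].astype(np.float32)
    return cv2.minAreaRect(w)
E
python3 - <<'E'
from h import *
for n,rois in (('top',dict(jig=(180,240,224,290),board=(265,232,308,282),large=(230,180,260,211),small=(306,182,330,205),medium=(351,254,379,280))),
  ('scene',dict(jig=(220,162,276,200),board=(278,213,330,250),large=(318,160,355,192),small=(376,208,402,236),medium=(330,280,366,312)))):
    im=cv2.imread(f'pics/{n}0.png'); c=eyes.get_calibration(n); hs=cv2.cvtColor(im,cv2.COLOR_BGR2HSV)
    for k,r in rois.items():
        z=dict(jig=12,board=20,large=30,small=26,medium=28)[k]
        lo,hi=((8,70,90),(30,255,255)) if k in('jig','board') else ((0,0,135),(179,40,255))
        cx,cy=(r[0]+r[2])//2,(r[1]+r[3])//2
        b=blobs(im,lo,hi,r)
        print(n,k,hs[cy,cx],[ (cv2.contourArea(q),[np.round(t,1) for t in rectw(q,c,z)]) for q in b[:2]])
E
```

```text
top jig [0 0 7] [(981.5, [array([446.2, 367.7]), array([79.5, 98.4]), np.float64(88.5)])]
top board [ 18 133 186] [(691.0, [array([459.3, 136.7]), array([60.8, 90. ]), np.float64(61.7)])]
top large [120  14  72] [(379.0, [array([630.4, 247.8]), array([60.1, 61.4]), np.float64(89.1)])]
top small [110  26  60] [(126.0, [array([630. ,  46.9]), array([35.2, 35.3]), np.float64(43.9)])]
top medium [113  15  68] [(245.5, [array([426.2, -73.1]), array([48.1, 48.4]), np.float64(24.5)])]
scene jig [120  10  25] [(786.0, [array([440.2, 360.8]), array([85. , 99.8]), np.float64(88.7)])]
scene board [ 20 103 210] [(859.5, [array([452.6, 129.1]), array([73.6, 88.6]), np.float64(60.7)])]
scene large [110   4 191] [(718.5, [array([620.7, 237.3]), array([123.1,  91.6]), np.float64(53.8)])]
scene small [105   5 188] [(327.5, [array([623.7,  40.9]), array([81.3, 56.6]), np.float64(50.7)])]
scene medium [108   7 177] [(693.0, [array([421.4, -76.7]), array([75.1, 69.2]), np.float64(54.5)])]
```

Call:
{"name": "send_rows", "arguments": {
  "rows": "0 0 0.11 0 0 0 0; 0 0 0.11 0 0 0 0; 0 0 0 -0.0366 -0.0122 0 0; 0 0 0 -0.0366 -0.0122 0 0; 0 0 0 -0.0366 -0.0122 0 0; 0 0 0 -0.0366 -0.0122 0 0; 0 0 0 -0.0366 -0.0122 0 0; 0 0 0 -0.0366 -0.0122 0 0; 0 0 0 -0.0366 -0.0122 0 0; 0 0 0 -0.0366 -0.0122 0 0; 0 0 0 -0.0366 -0.0122 0 0; 0 0 0 -0.0366 -0.0122 0 0; 0 0 0 0 0 0 0; 0 0 0 0 0 0 0",
  "force": 30
}}

```text
clock: 1.85
tcp_pos: [446.4, 369.3, 173.6]
tool_rot: [-0.767, -3.046, 0.0]
ft_force: [-0.4, 0.3, -0.3]
gripper_width: 93.9
gripper_force: 0.0
```

```bash
python3 - <<'E'
from h import *
o=monitor.get_obs();print(o['clock'],o['tcp_pos'],R.from_rotvec(o['tool_rot']).as_matrix().round(3).tolist(),o['joint_positions'])
c=eyes.get_calibration('wrist');im=eyes.capture('wrist');cv2.imwrite('pics/w1.png',im);np.save('w1.npy',c,allow_pickle=True)
print(-c['extrinsics'][:3,:3].T@c['extrinsics'][:3,3],proj([[446,368,12],[459,137,20],[630,248,30]],c))
E
```

```text
1.85 [446.41527551 369.29279256 173.63444108] [[-0.881, 0.474, -0.001], [0.474, 0.881, -0.0], [0.0, -0.0, -1.0]] [-1.01692491  0.27450847  0.26037434  1.83675251 -0.08132289  1.04108781
  0.35244962]
[382.30895118 404.52767157 385.378165  ] [[320.97567824 219.95955735]
 [147.65189897 326.08548293]
 [305.66733704 405.47917391]]
```

View pics/w1.png

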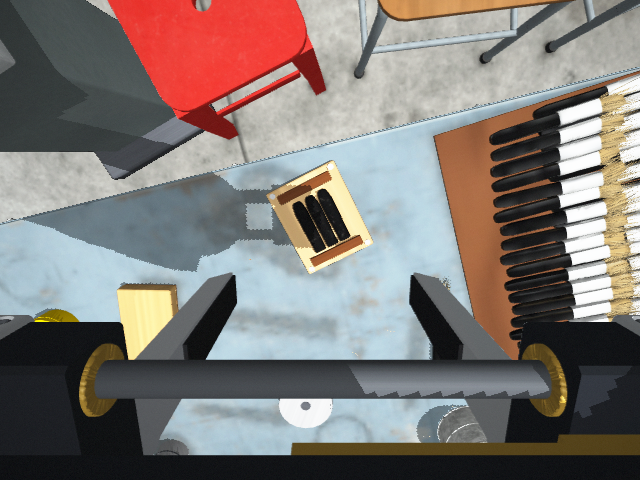

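The wrist view shows the jig at about (320,218) with its three dark handles clearly visible. The board's left part is at (148,320) and the large weight at (305,410).

```bash
python3 - <<'E'
from h import *
c=np.load('w1.npy',allow_pickle=True).item();im=cv2.imread('pics/w1.png')
roi=(262,155,376,278)
b=blobs(im,(8,60,60),(30,255,255),roi,300)
for q in b[:2]:print('base',cv2.contourArea(q),rectw(q,c,12))
b=blobs(im,(0,0,0),(179,255,60),(288,180,356,256),60)
pts=np.vstack(b[:4])
print(len(b),[cv2.contourArea(q) for q in b]);print('handles',rectw(pts,c,19))
for q in blobs(im,(5,100,40),(14,255,170),roi,60)[:3]:print('rail',cv2.contourArea(q),rectw(q,c,17))
E
```

```text
base 6386.0 ((444.62664794921875, 368.0257263183594), (79.552734375, 99.704833984375), 88.66188049316406)
1 [1801.0]
handles ((445.0879211425781, 367.9757080078125), (41.78158950805664, 58.4158935546875), 88.46815490722656)
rail 446.5 ((406.8741149902344, 368.53240966796875), (59.026329040527344, 9.958771705627441), 88.6080551147461)
rail 417.0 ((482.32659912109375, 367.00128173828125), (58.84371566772461, 10.071378707885742), 88.43760681152344)
```

Call:
{"name": "send_rows", "arguments": {
  "rows": "0 0 0 -0.0203 -0.0331 0.01 0; 0 0 0 -0.0203 -0.0331 0.01 0; 0 0 0 -0.0203 -0.0331 0.01 0; 0 0 0 -0.0203 -0.0331 0.01 0; 0 0 0 -0.0203 -0.0331 0.01 0; 0 0 0 -0.0203 -0.0331 0.01 0; 0 0 0 0 0 0 0; 0 0 0 0 0 0 0"
}}

```text
clock: 2.9
tcp_pos: [460.0, 137.6, 114.0]
tool_rot: [0.766, 3.047, 0.001]
ft_force: [-0.1, -0.1, 0.6]
gripper_width: 94.2
gripper_force: 0.0
```

```bash
cat >> h.py <<'E'
def snap(name):
    o=monitor.get_obs();c=eyes.get_calibration('wrist');im=eyes.capture('wrist');cv2.imwrite(f'pics/{name}.png',im)
    return o,c,im
def delta(o,p):
    return (R.from_rotvec(o['tool_rot']).as_matrix().T@(np.array(p)-o['tcp_pos'])).round(2)
E
python3 - <<'E'
from h import *
o,c,im=snap('w2')
e=proj([[459.3,136.7,20]],c)[0];print(e)
x,y=e.astype(int);r=(x-90,y-80,x+90,y+80)
for q in blobs(im,(8,40,90),(30,255,255),r,300)[:2]:
    a=rectw(q,c,20);print(cv2.contourArea(q),a); print(delta(o,[*a[0],10]))
E
```

```text
[320.77080133 234.19445387]
6543.5 ((458.549560546875, 136.95738220214844), (59.598487854003906, 90.9371337890625), 60.255916595458984)
[  0.93  -1.29 104.04]
```

View pics/w2.png

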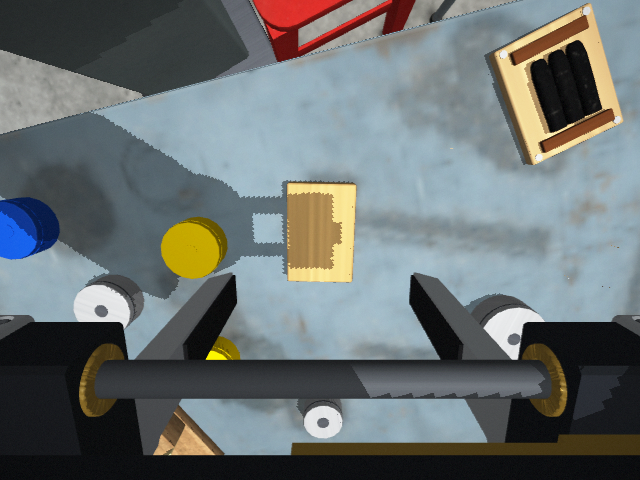

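The board is at (320,232), with the fingers straddling it symmetrically and free of the yellow disc. I'll descend and grip.

Call:
{"name": "send_rows", "arguments": {
  "rows": "0 0 0.025 0.0009 -0.0013 0 0; 0 0 0 0 0 0.026 0; 0 0 0 0 0 0.026 0; 0 0 0 0 0 0.026 0; 0 0 0 0 0 0.015 0; 0 0 0 0 0 0.01 0; 0 0 0 0 0 0 0; 0 0 0 0 0 0 0; 0 0 0 0 0 0 1; 0 0 0 0 0 0 1; 0 0 0 0 0 0 1; 0 0 0 0 0 0 1; 0 0 0 0 0 0 1; 0 0 0 0 0 0 1; 0 0 0 0 0 0 1; 0 0 0 0 0 0 1",
  "force": 30
}}

```text
clock: 4.95
tcp_pos: [458.6, 135.6, 10.9]
tool_rot: [-0.806, -3.036, 0.0]
ft_force: [0.1, -0.5, -0.6]
gripper_width: 17.3
gripper_force: 0.0
```

```bash
python3 - <<'E'
from h import *
o,c,im=snap('w3');print(o['tcp_pos'],o['gripper_width'],o['gripper_force'])
E
```

```text
[458.63306766 135.57205037  10.87444256] 17.280781600862106 0.0
```

View pics/w3.png

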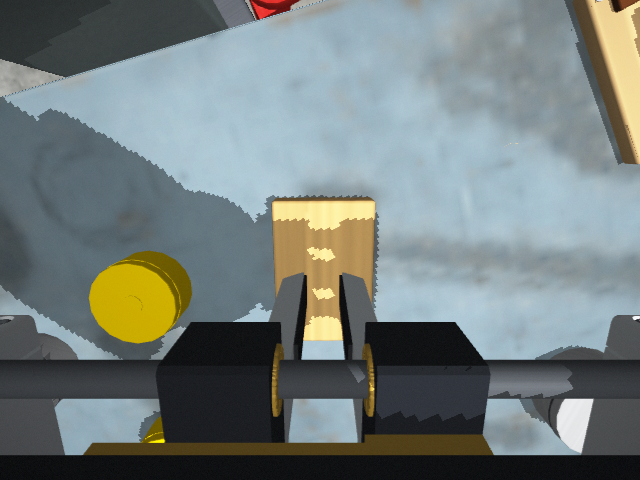

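The fingers shut to 17 mm with the board still lying below them at (324,270), so the real tips seem higher than I assumed. I'll check from the side in the scene view.

```bash
python3 - <<'E'
from h import *
im=eyes.capture('scene');c=eyes.get_calibration('scene');o=monitor.get_obs()
p=proj([o['tcp_pos'],o['tcp_pos']+[0,0,-8],o['tcp_pos']+[0,0,34]],c);print(p)
x,y=p[0].astype(int);x0,y0=x-75,y-75
cv2.imwrite('pics/s1.png',cv2.resize(im[y0:y0+120,x0:x0+150],None,fx=5,fy=5));print(x0,y0)
E
```

```text
[[303.91080416 231.01990846]
 [304.07752916 233.57322466]
 [303.18235326 219.86402019]]
228 156
```

View pics/s1.png

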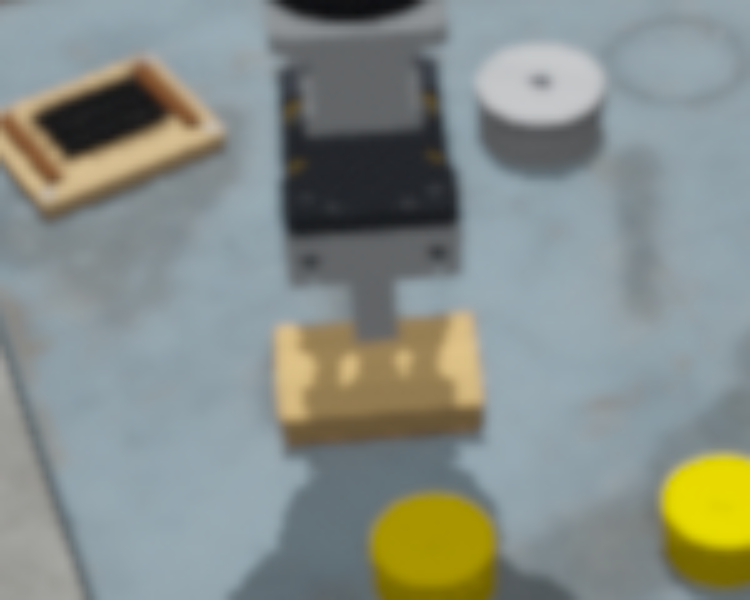

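The fingertips stand about 20 mm over the board, roughly 30–40 mm shorter than the stated TCP. I'll reopen and go lower while watching the force.

Call:
{"name": "send_rows", "arguments": {
  "rows": "0 0 0 0 0 0 0; 0 0 0 0 0 0 0; 0 0 0 0 0 0 0; 0 0 0 0 0 0 0; 0 0 0 0 0 0 0; 0 0 0 0 0 0 0; 0 0 0 0 0 0 0; 0 0 0 0 0 0 0; 0 0 0 0 0 0.008 0; 0 0 0 0 0 0.008 0; 0 0 0 0 0 0.004 0; 0 0 0 0 0 0 0; 0 0 0 0 0 0 0"
}}

```text
clock: 6.68
tcp_pos: [458.7, 135.6, -9.1]
tool_rot: [0.806, 3.036, -0.0]
ft_force: [-0.3, 0.7, -0.1]
gripper_width: 93.7
gripper_force: 0.0
```

```bash
python3 - <<'E'
from h import *
im=eyes.capture('scene');c=eyes.get_calibration('scene');o=monitor.get_obs();print(o['tcp_pos'],o['ft_force'],o['gripper_width'])
x0,y0=228,156
cv2.imwrite('pics/s2.png',cv2.resize(im[y0:y0+120,x0:x0+150],None,fx=5,fy=5))
E
```

```text
[458.77873077 135.61043504  -8.99339073] [-0.54573056  0.05534728 -0.38519175] 94.15971498553185
```

View pics/s2.png

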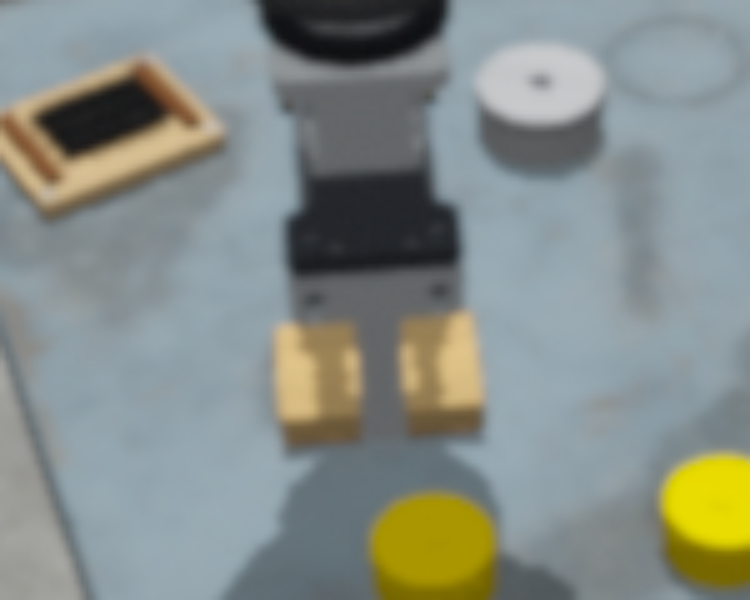

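```bash
python3 - <<'E'
from h import *
c=eyes.get_calibration('scene')
t=np.array([458.7,135.6,0]);y=np.array([.504,.864,0])
for d in(50,59):
  for z in(0,5,10,20,30):
    p=proj([t-y*d+[0,0,z]],c)[0];print(d,z,((p-[228,156])*5).round(0))
E
```

```text
50 0 [387. 473.]
50 5 [386. 465.]
50 10 [386. 457.]
50 20 [385. 441.]
50 30 [384. 425.]
59 0 [388. 488.]
59 5 [388. 480.]
59 10 [387. 472.]
59 20 [386. 456.]
59 30 [385. 440.]
```

Call:
{"name": "send_rows", "arguments": {
  "rows": "0 0 0 0 0 0.006 0; 0 0 0 0 0 0.004 0; 0 0 0 0 0 0.004 0; 0 0 0 0 0 0.002 0; 0 0 0 0 0 0 0; 0 0 0 0 0 0 0"
}}

```text
clock: 7.48
tcp_pos: [458.7, 135.6, -25.0]
tool_rot: [0.806, 3.036, 0.0]
ft_force: [-0.2, -0.4, 0.3]
gripper_width: 94.0
gripper_force: 0.0
```

```bash
python3 - <<'E'
from h import *
o,c,im=snap('w4');print(o['tcp_pos'],o['ft_force'],c['extrinsics'][2,3])
im2=eyes.capture('scene')[156:276,228:378]
cv2.imwrite('pics/c4.png',np.hstack([im[150:390,150:490],cv2.resize(im2,(300,240))]))
E
```

```text
[458.72791136 135.5905921  -25.04599621] [-0.16948815 -0.35860538  0.28793584] 115.57478976847726
```

View pics/c4.png

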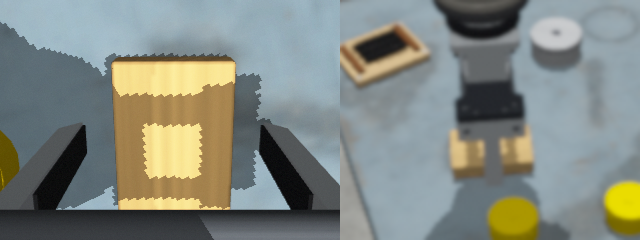

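The fingertips now reach down beside the board, at about 9 mm height. I'll go 4 mm lower and grip.

Call:
{"name": "send_rows", "arguments": {
  "rows": "0 0 0 0 0 0.002 0; 0 0 0 0 0 0.002 0; 0 0 0 0 0 0 0; 0 0 0 0 0 0 1; 0 0 0 0 0 0 1; 0 0 0 0 0 0 1; 0 0 0 0 0 0 1; 0 0 0 0 0 0 1; 0 0 0 0 0 0 1",
  "force": 30
}}

```text
clock: 8.7
tcp_pos: [458.6, 135.6, -29.1]
tool_rot: [-0.806, -3.036, 0.0]
ft_force: [-0.0, -0.6, 0.5]
gripper_width: 59.4
gripper_force: 30.0
```

Call:
{"name": "send_rows", "arguments": {
  "rows": "0 0 0 0 0 -0.01 1; 0 0 0 0 0 -0.03 1; 0 0 0 0 0 -0.03 1; 0 0 -0.1235 0 0 -0.03 1; 0 0 -0.1235 0 0 0 1; 0 0 -0.1235 0 0 0 1; 0 0 -0.1235 0 0 0 1; 0 0 0 0.0031 0.03865 0 1; 0 0 0 0.0031 0.03865 0 1; 0 0 0 0.0031 0.03865 0 1; 0 0 0 0.0031 0.03865 0 1; 0 0 0 0.0031 0.03865 0 1; 0 0 0 0.0031 0.03865 0 1; 0 0 0 0 0 0 1; 0 0 0 0 0 0 1"
}}

```text
clock: 10.58
tcp_pos: [445.8, 367.1, 71.1]
tool_rot: [0.039, 3.141, -0.001]
ft_force: [0.3, 0.0, -1.8]
gripper_width: 59.9
gripper_force: 30.0
```

```bash
python3 - <<'E'
from h import *
o,c,im=snap('w5');print(o['tcp_pos'],o['tool_rot'],o['ft_force'],o['gripper_width'])
z=o['tcp_pos'][2]+29.1+20
x,y=proj([[*o['tcp_pos'][:2],z]],c)[0].astype(int);print(x,y)
for q in blobs(im,(8,40,90),(30,255,255),(x-120,50,x+120,y+20),300)[:2]:
    print(cv2.contourArea(q),cast([q[:,0].min(0),q[:,0].max(0)],c,z).round(1),q[:,0].min(0),q[:,0].max(0))
print(delta(o,[445.5,367.9,-7.1]))
E
```

```text
[445.80984095 367.14967215  71.08104384] [ 3.93015969e-02  3.14132779e+00 -1.02931675e-03] [ 0.28316415  0.04502339 -1.81167667] 59.905692175353245
321 301
16653.0 [[385.3 340.3 120.2]
 [457.  398.7 120.2]] [259 179] [385 320]
[ 0.33  0.79 78.18]
```

View pics/w5.png

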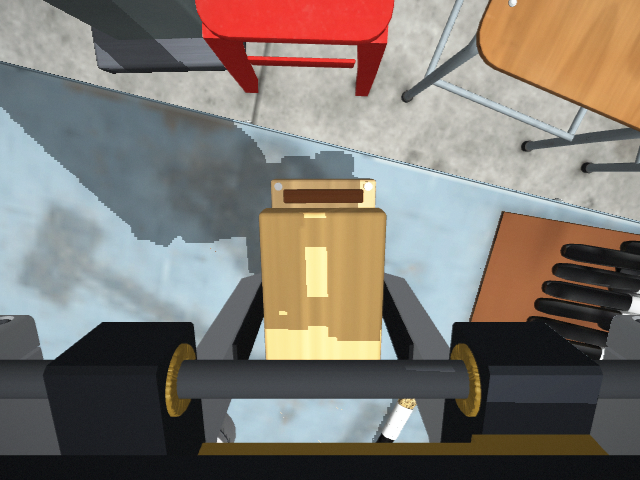

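The board hangs level over the jig; its near edge is at row 208 (x≈400, as predicted) and it is parallel to the rail. I'll lower it.

Call:
{"name": "send_rows", "arguments": {
  "rows": "0 0 0 0.0003 0.0008 0.02 1; 0 0 0 0 0 0.025 1; 0 0 0 0 0 0.02 1; 0 0 0 0 0 0.008 1; 0 0 0 0 0 0.003 1; 0 0 0 0 0 0.0015 1; 0 0 0 0 0 0.001 1; 0 0 0 0 0 0 1; 0 0 0 0 0 0 1"
}}

```text
clock: 11.75
tcp_pos: [445.6, 368.8, -7.4]
tool_rot: [0.039, 3.141, 0.0]
ft_force: [-0.9, 0.5, 1.5]
gripper_width: 59.7
gripper_force: 30.0
```

Call:
{"name": "send_rows", "arguments": {
  "rows": "0 0 0 0 0 0 0; 0 0 0 0 0 0 0; 0 0 0 0 0 0 0; 0 0 0 0 0 0 0; 0 0 0 0 0 0 0; 0 0 0 0 0 -0.02 0; 0 0 0 0 0 -0.04 0; 0 0 0 0 0 -0.04 0; 0 0 0 -0.0313 -0.0194 0 0; 0 0 0 -0.0313 -0.0194 0 0; 0 0 0 -0.0313 -0.0194 0 0; 0 0 0 -0.0313 -0.0194 0 0; 0 0 0 -0.0313 -0.0194 0 0; 0 0 0 -0.0313 -0.0194 0 0; 0 0 0 0 0 0 0; 0 0 0 0 0 0 0"
}}

```text
clock: 13.75
tcp_pos: [629.8, 248.0, 92.0]
tool_rot: [-0.039, -3.141, -0.0]
ft_force: [-0.6, -0.1, -0.1]
gripper_width: 93.9
gripper_force: 0.0
```

```bash
cat > disc.py <<'E'
import sys
from h import *
name,xe,ye,ht,dia=sys.argv[1],*map(float,sys.argv[2:6])
o,c,im=snap(name);print(o['tcp_pos'].round(1),o['tool_rot'].round(3),o['gripper_width'])
x,y=proj([[xe,ye,ht]],c)[0].astype(int);print('expect',x,y)
# light flat top: contour, then world circle
for q in blobs(im,(0,0,150),(179,45,255),(max(0,x-75),max(0,y-75),x+75,min(345,y+75)),200)[:2]:
    h=cv2.convexHull(q); w=cast(h[:,0]+0.,c,ht)[:,:2].astype(np.float32)
    (cx,cy),r=cv2.minEnclosingCircle(w);print('disc',cv2.contourArea(q),round(cx,1),round(cy,1),'dia',round(2*r,1),'px',q[:,0].mean(0).round())
# dark dot
for q in blobs(im,(0,0,0),(179,80,120),(x-12,y-12,x+12,y+12),8)[:2]:
    print('dot',cv2.contourArea(q),cast([q[:,0].mean(0)],c,ht)[0].round(1), 'delta',delta(o,cast([q[:,0].mean(0)],c,ht)[0]))
E
python3 disc.py w6 630.4 247.8 30 64
python3 - <<'E'
from h import *
im=eyes.capture('top');c=eyes.get_calibration('top')
for q in blobs(im,(8,70,90),(30,255,255),(180,240,224,290))[:2]:print(cv2.contourArea(q),rectw(q,c,42))
cv2.imwrite('pics/j6.png',np.hstack([cv2.resize(im[230:300,165:245],(640,560),interpolation=cv2.INTER_CUBIC)]))
E
```

```text
[629.8 248.   92. ] [-0.039 -3.141 -0.   ] 93.91009103693602
expect 321 244
disc 11668.5 656.2 248.1 dia 144.6 px [319. 276.]
disc 1493.5 606.0 285.5 dia 77.7 px [380. 208.]
dot 116.0 [628.7 248.3  30. ] delta [ 0.99  0.27 62.05]
797.0 ((443.441650390625, 367.1120910644531), (68.17822265625, 97.10911560058594), 87.89236450195312)
109.5 ((442.29510498046875, 329.0875549316406), (10.710756301879883, 96.48898315429688), 89.58065032958984)
```

Call:
{"name": "send_rows", "arguments": {
  "rows": "0 0 0 0.001 0.0003 0.03 0; 0 0 0 0 0 0.03 0; 0 0 0 0 0 0.03 0; 0 0 0 0 0 0.02 0; 0 0 0 0 0 0.01 0; 0 0 0 0 0 0 0; 0 0 0 0 0 0 0; 0 0 0 0 0 0 1; 0 0 0 0 0 0 1; 0 0 0 0 0 0 1; 0 0 0 0 0 0 1; 0 0 0 0 0 0 1; 0 0 0 0 0 0 1",
  "force": 45
}}

```text
clock: 15.48
tcp_pos: [629.4, 247.9, -27.5]
tool_rot: [0.039, 3.141, -0.0]
ft_force: [-0.7, -0.9, 4.5]
gripper_width: 63.8
gripper_force: 45.0
```

Call:
{"name": "send_rows", "arguments": {
  "rows": "0 0 0 0 0 -0.01 1; 0 0 0 0 0 -0.03 1; 0 0 0 0 0 -0.04 1; 0 0 0 0 0 -0.04 1; 0 0 0 0.01736 0.02358 0 1; 0 0 0 0.01736 0.02358 0 1; 0 0 0 0.01736 0.02358 0 1; 0 0 0 0.01736 0.02358 0 1; 0 0 0 0.01736 0.02358 0 1; 0 0 0 0 0 0 1; 0 0 0 0 0 0 1"
}}

```text
clock: 16.85
tcp_pos: [545.6, 367.4, 92.4]
tool_rot: [-0.039, -3.141, 0.001]
ft_force: [0.4, -0.2, -5.9]
gripper_width: 63.1
gripper_force: 45.0
```

```bash
python3 - <<'E'
from h import *
o,c,im=snap('w7');print(o['tcp_pos'],o['tool_rot'],o['ft_force'],o['gripper_width'])
print(proj([[400,338,42],[490,338,42],[490,398,42],[400,398,42]],c).round())
for lo in((8,40,90),(8,60,60)):
  for q in blobs(im,lo,(30,255,255),(200,0,450,330),500)[:2]:
    print(cv2.contourArea(q),rectw(q,c,42),q[:,0].min(0),q[:,0].max(0))
E
```

```text
[545.63278302 367.40160977  92.4157891 ] [-3.92380701e-02 -3.14127878e+00  9.73086037e-04] [ 0.39497761 -0.19873649 -5.89601431] 63.11525081818166
[[272.  37.]
 [280. 175.]
 [362. 173.]
 [362.  35.]]
13982.0 ((447.0878601074219, 368.1549072265625), (71.55044555664062, 90.69316101074219), 88.57799530029297) [266  39] [372 177]
13936.0 ((447.0879821777344, 368.18597412109375), (71.4757308959961, 90.66564178466797), 88.55294799804688) [266  39] [372 177]
```

View pics/w7.png

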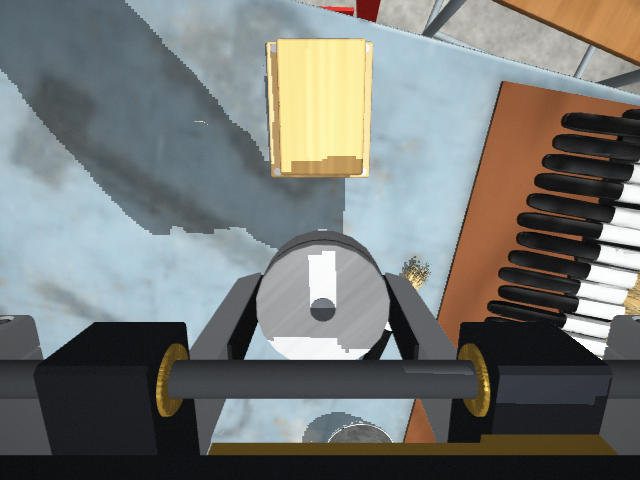

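The view shows the board on the jig (columns 277–366, rows 39–176) with the base edges just visible on both sides, and the weight held level with its dot at (322,309). I'll compare the board and base edges.

```bash
python3 - <<'E'
from h import *
im=cv2.imread('pics/w7.png')
o=monitor.get_obs();c=eyes.get_calibration('wrist')
g=cv2.cvtColor(im,cv2.COLOR_BGR2GRAY).astype(int)
for r in(60,100,140):
    print(r,g[r,260:290].tolist(),g[r,358:380].tolist())
    print(cast([[277,r],[366.5,r]],c,42).round(1)[:,1], cast([[266.5,r],[371.5,r]],c,12).round(1)[:,1])
# dot height: weight held, top at tcp+27.5+30
print('dot',delta(o,cast([[322.5,309]],c,o['tcp_pos'][2]+57.5)[0]))
E
```

```text
60 [158, 159, 158, 158, 156, 156, 98, 200, 229, 235, 234, 170, 149, 149, 148, 146, 148, 174, 206, 229, 232, 232, 231, 229, 231, 231, 232, 230, 229, 229] [234, 235, 235, 235, 234, 227, 218, 179, 225, 228, 228, 228, 229, 220, 185, 190, 193, 193, 193, 194, 196, 195]
[340.2 400.6] [329.  407.9]
100 [157, 159, 159, 158, 157, 157, 102, 88, 139, 215, 238, 237, 236, 175, 152, 150, 152, 151, 134, 198, 228, 232, 233, 231, 231, 232, 232, 232, 231, 231] [235, 235, 236, 236, 230, 223, 184, 228, 231, 229, 230, 229, 218, 158, 179, 186, 187, 187, 185, 185, 186, 186]
[338.7 400.7] [327.1 408.1]
140 [152, 153, 152, 152, 156, 158, 160, 161, 107, 90, 208, 234, 238, 178, 156, 155, 153, 155, 154, 121, 195, 221, 231, 232, 232, 231, 231, 231, 233, 232] [236, 236, 234, 228, 219, 182, 229, 233, 232, 233, 229, 221, 159, 172, 177, 179, 179, 179, 179, 179, 177, 174]
[337.1 400.8] [325.1 408.3]
dot [ -0.25   0.36 -57.5 ]
```

Call:
{"name": "send_rows", "arguments": {
  "rows": "0 0 0 0.02485 -0.0004 0 1; 0 0 0 0.02485 -0.0004 0 1; 0 0 0 0.02485 -0.0004 0 1; 0 0 0 0.02485 -0.0004 0 1; 0 0 0 0 0 0.03 1; 0 0 0 0 0 0.02 1; 0 0 0 0 0 0.01 1; 0 0 0 0 0 0 1; 0 0 0 0 0 0 1; 0 0 0 0 0 0 1"
}}

```text
clock: 18.15
tcp_pos: [446.6, 369.1, 33.1]
tool_rot: [0.039, 3.141, 0.001]
ft_force: [0.2, -0.0, -4.8]
gripper_width: 63.4
gripper_force: 45.0
```

```bash
python3 - <<'E'
from h import *
P=[]
for i in range(4):
    eyes.capture('wrist');P.append(monitor.get_obs()['tcp_pos'])
o=monitor.get_obs();print(np.mean(P,0),delta(o,[0,0,0])-delta(o,np.mean(P,0)) if 0 else '',o['ft_force'])
o['tcp_pos']=np.mean(P,0);print(delta(o,[445.8,368.7,14.2]))
E
```

```text
[446.33059826 369.0625349   32.81702896]  [-0.18956878  0.12648084 -6.16816082]
[ 0.53 -0.38 18.62]
```

Call:
{"name": "send_rows", "arguments": {
  "rows": "0 0 0 0.0005 -0.0003 0.01 1; 0 0 0 0 0 0.005 1; 0 0 0 0 0 0.0015 1; 0 0 0 0 0 0.001 1; 0 0 0 0 0 0.001 1; 0 0 0 0 0 0 1; 0 0 0 0 0 0 1"
}}

```text
clock: 19.23
tcp_pos: [445.7, 368.7, 14.2]
tool_rot: [0.039, 3.141, 0.0]
ft_force: [-1.9, -2.4, 4.1]
gripper_width: 63.5
gripper_force: 45.0
```

Call:
{"name": "send_rows", "arguments": {
  "rows": "0 0 0 0 0 0 0; 0 0 0 0 0 0 0; 0 0 0 0 0 0 0; 0 0 0 0 0 0 0; 0 0 0 0 0 -0.016 0; 0 0 0 0 0 -0.04 0; 0 0 0 0 0 -0.04 0; 0 0 0.13 0 0 0 0; 0 0 0.13 0 0 0 0; 0 0 0.13 0 0 0 0; 0 0 0.13 0 0 0 0; 0 0 0 -0.02083 -0.03 0 0; 0 0 0 -0.02083 -0.03 0 0; 0 0 0 -0.02083 -0.03 0 0; 0 0 0 -0.02083 -0.03 0 0; 0 0 0 -0.02083 -0.03 0 0; 0 0 0 -0.02083 -0.03 0 0; 0 0 0 0 0 0 0"
}}

```text
clock: 21.48
tcp_pos: [459.6, 147.5, 111.0]
tool_rot: [0.851, 3.024, 0.001]
ft_force: [-0.5, -0.7, 1.2]
gripper_width: 93.9
gripper_force: 0.0
```

Call:
{"name": "send_rows", "arguments": {
  "rows": "0 0 0 -0.01438 -0.03472 0 0; 0 0 0 -0.01438 -0.03472 0 0; 0 0 0 -0.01438 -0.03472 0 0; 0 0 0 -0.01438 -0.03472 0 0; 0 0 0 -0.01438 -0.03472 0 0; 0 0 0 -0.01438 -0.03472 0 0; 0 0 0 0 0 0 0; 0 0 0 0 0 0 0"
}}

```text
clock: 22.48
tcp_pos: [425.5, -72.0, 110.3]
tool_rot: [0.844, 3.026, 0.001]
ft_force: [-0.5, 0.4, -0.8]
gripper_width: 94.1
gripper_force: 0.0
```

```bash
python3 disc.py w8 426.2 -73.1 28 52; python3 -c "
from h import *
print(monitor.get_obs()['joint_positions'].round(2))"
```

```text
[425.5 -72.  110.3] [8.440e-01 3.026e+00 1.000e-03] 94.10602906649123
expect 321 238
disc 7414.5 419.5 -67.5 dia 148.3 px [335. 220.]
disc 657.5 459.9 -108.2 dia 48.7 px [309. 286.]
dot 138.0 [425.9 -73.2  28. ] delta [-0.87 -0.88 82.29]
[-0.53  0.1   0.59  2.22 -0.08  0.84  1.14]
```

View pics/w8.png

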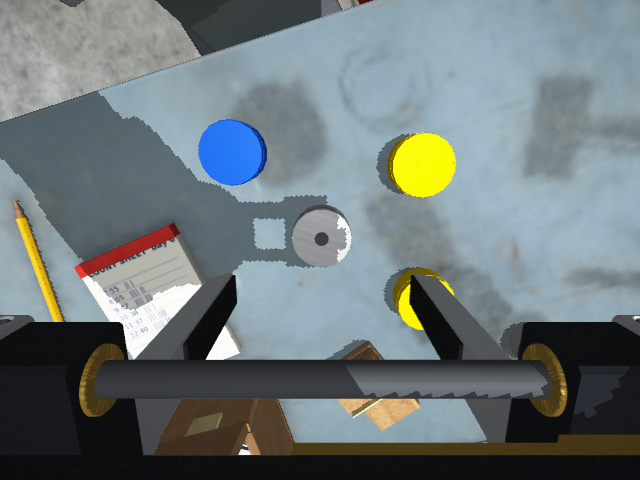

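The medium weight's dot is at (321,238). The blue disc (232,152) and the yellow ones (422,165) and (422,298) are clear of the finger paths.

Call:
{"name": "send_rows", "arguments": {
  "rows": "0 0 0 -0.0009 -0.0009 0.03 0; 0 0 0 0 0 0.03 0; 0 0 0 0 0 0.03 0; 0 0 0 0 0 0.03 0; 0 0 0 0 0 0.012 0; 0 0 0 0 0 0.006 0; 0 0 0 0 0 0 0; 0 0 0 0 0 0 0; 0 0 0 0 0 0 1; 0 0 0 0 0 0 1; 0 0 0 0 0 0 1; 0 0 0 0 0 0 1; 0 0 0 0 0 0 1; 0 0 0 0 0 0 1; 0 0 0 0 0 0 1",
  "force": 45
}}

```text
clock: 24.4
tcp_pos: [425.4, -74.2, -28.1]
tool_rot: [-0.845, -3.026, -0.0]
ft_force: [0.0, 1.1, 1.3]
gripper_width: 51.2
gripper_force: 45.0
```

Call:
{"name": "send_rows", "arguments": {
  "rows": "0 0 0 0 0 -0.01 1; 0 0 0 0 0 -0.03 1; 0 0 0 0 0 -0.04 1; 0 0 0 0 0 -0.04 1; 0 0 0 0 0 -0.04 1; 0 0 -0.13 0 0 0 1; 0 0 -0.13 0 0 0 1; 0 0 -0.13 0 0 0 1; 0 0 -0.13 0 0 0 1; 0 0 0 -0.0065 0.0375 0 1; 0 0 0 -0.0065 0.0375 0 1; 0 0 0 -0.0065 0.0375 0 1; 0 0 0 -0.0065 0.0375 0 1; 0 0 0 -0.0065 0.0375 0 1; 0 0 0 -0.0065 0.0375 0 1; 0 0 0 0 0 0 1"
}}

```text
clock: 26.4
tcp_pos: [469.9, 152.0, 132.1]
tool_rot: [0.034, 3.141, -0.001]
ft_force: [0.4, -0.9, -1.9]
gripper_width: 51.1
gripper_force: 45.0
```

Call:
{"name": "send_rows", "arguments": {
  "rows": "0 0 0 -0.0116 0.0366 0 1; 0 0 0 -0.0116 0.0366 0 1; 0 0 0 -0.0116 0.0366 0 1; 0 0 0 -0.0116 0.0366 0 1; 0 0 0 -0.0116 0.0366 0 1; 0 0 0 -0.0116 0.0366 0 1; 0 0 0 0 0 0 1; 0 0 0 0 0 0 1"
}}

```text
clock: 27.4
tcp_pos: [545.0, 366.0, 131.9]
tool_rot: [-0.041, -3.141, 0.002]
ft_force: [-0.1, -0.1, -2.7]
gripper_width: 51.6
gripper_force: 45.0
```

```bash
cat > place.py <<'E'
import sys
from h import *
# name, stack top z, held: tcp->top offset
name,zt,off=sys.argv[1],float(sys.argv[2]),float(sys.argv[3])
o,c,im=snap(name);P=[]
for i in range(4): eyes.capture('wrist');P.append(monitor.get_obs()['tcp_pos'])
o['tcp_pos']=np.mean(P,0);print(o['tcp_pos'].round(1),o['tool_rot'].round(3),o['gripper_width'],o['ft_force'].round(1))
def dot(p,tag,z,w=20):
    x,y=proj([p],c)[0].astype(int);print(tag,'expect',x,y)
    for q in blobs(im,(0,0,0),(179,90,125),(x-w,max(0,y-w),x+w,y+w),8)[:3]:
        print('  ',cv2.contourArea(q),q[:,0].mean(0).round(1),cast([q[:,0].mean(0)],c,z)[0].round(1))
dot([445.8,368.8,zt],'stack',zt)
zh=o['tcp_pos'][2]+off;dot([*o['tcp_pos'][:2],zh],'held',zh)
E
python3 place.py w9 72 56
```

```text
[545.1 366.3 132.2] [-4.100e-02 -3.141e+00  2.000e-03] 51.56408157043674 [-0.1 -0.1 -2.7]
stack expect 322 111
held expect 322 307
   440.0 [322.5 308.1] [545.4 366.4 188.2]
```

View pics/w9.png

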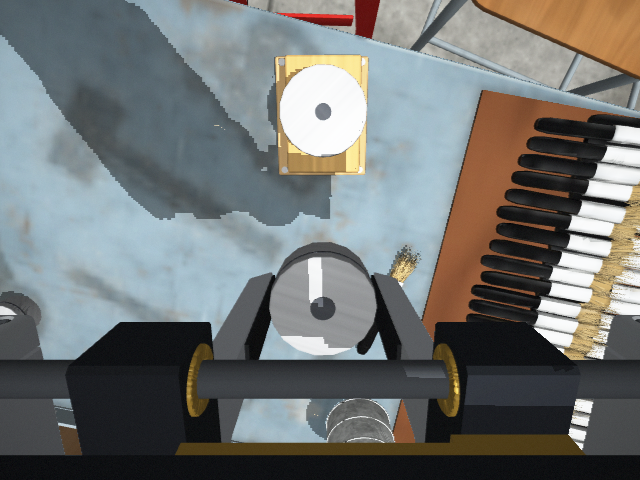

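The large weight sits centred on the board, with its dot at (323,111) as expected. The held medium weight is upright, dot at (322,308).

Call:
{"name": "send_rows", "arguments": {
  "rows": "0 0 0 0.02483 0 0 1; 0 0 0 0.02483 0 0 1; 0 0 0 0.02483 0 0 1; 0 0 0 0.02483 0.0002 0 1; 0 0 0 0 0 0.03 1; 0 0 0 0 0 0.03 1; 0 0 0 0 0 0.015 1; 0 0 0 0 0 0 1; 0 0 0 0 0 0 1"
}}

```text
clock: 28.78
tcp_pos: [446.3, 370.5, 57.9]
tool_rot: [0.04, 3.141, 0.001]
ft_force: [0.1, 0.5, -2.6]
gripper_width: 51.4
gripper_force: 45.0
```

```bash
cat > fine.py <<'E'
import sys
from h import *
P=[]
for i in range(4): eyes.capture('wrist');P.append(monitor.get_obs()['tcp_pos'])
o=monitor.get_obs();o['tcp_pos']=np.mean(P,0);print(o['tcp_pos'].round(2),delta(o,[float(a) for a in sys.argv[1:4]]))
E
python3 fine.py 445.9 369.1 43.9
```

```text
[446.17 370.57  57.8 ] [ 0.24 -1.49 13.9 ]
```

Call:
{"name": "send_rows", "arguments": {
  "rows": "0 0 0 0.0003 -0.0015 0.006 1; 0 0 0 0 0 0.005 1; 0 0 0 0 0 0.0015 1; 0 0 0 0 0 0.001 1; 0 0 0 0 0 0.001 1; 0 0 0 0 0 0 1; 0 0 0 0 0 0 1"
}}

```text
clock: 29.85
tcp_pos: [445.3, 368.5, 43.5]
tool_rot: [-0.039, -3.141, -0.0]
ft_force: [-8.4, -6.9, 23.3]
gripper_width: 51.5
gripper_force: 45.0
```

Call:
{"name": "send_rows", "arguments": {
  "rows": "0 0 0 0 0 -0.0006 1; 0 0 0 0 0 0 0; 0 0 0 0 0 0 0; 0 0 0 0 0 0 0; 0 0 0 0 0 0 0; 0 0 0 0 0 0 0; 0 0 0 0 0 -0.016 0; 0 0 0 0 0 -0.04 0; 0 0 0 0 0 -0.03 0; 0 0 0 -0.01925 -0.0317 0 0; 0 0 0 -0.01925 -0.0317 0 0; 0 0 0 -0.01925 -0.0317 0 0; 0 0 0 -0.01925 -0.0317 0 0; 0 0 0 -0.01925 -0.0317 0 0; 0 0 0 -0.01925 -0.0317 0 0; 0 0 0 -0.01925 -0.0317 0 0; 0 0 0 -0.01925 -0.0317 0 0; 0 0 0 -0.01925 -0.0317 0 0; 0 0 0 -0.01925 -0.0317 0 0; 0 0 0 0 0 0 0"
}}

```text
clock: 32.35
tcp_pos: [631.0, 43.7, 130.1]
tool_rot: [0.046, 3.14, -0.002]
ft_force: [0.8, 0.1, -0.2]
gripper_width: 94.2
gripper_force: 0.0
```

```bash
python3 disc.py w10 630 46.9 26 40
```

```text
[631.   43.7 130.1] [ 4.60e-02  3.14e+00 -2.00e-03] 94.18457600314258
expect 325 230
disc 10683.0 634.1 62.9 dia 169.5 px [344. 230.]
disc 573.5 679.6 -8.3 dia 58.2 px [265. 288.]
dot 18.0 [626.7  48.   26. ] delta [  4.46   4.27 104.11]
```

View pics/w10.png

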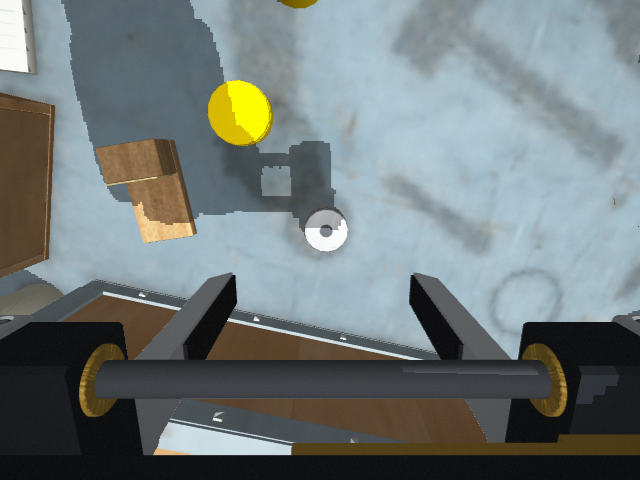

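The small weight's dot is at (326,230) and nothing stands near the finger paths.

```bash
python3 fine.py 629.7 47.7 -28
```

```text
[629.7   47.85 129.48] [ 1.0000e-02 -2.3000e-01  1.5748e+02]
```

Call:
{"name": "send_rows", "arguments": {
  "rows": "0 0 0 0 0 0.03 0; 0 0 0 0 0 0.03 0; 0 0 0 0 0 0 0; 0 0 0 0 0 0 0; 0 0 0 0 0 0 0"
}}

```text
clock: 33.22
tcp_pos: [630.7, 47.3, 70.4]
tool_rot: [0.039, 3.14, 0.001]
ft_force: [0.5, -0.3, 0.9]
gripper_width: 93.6
gripper_force: 0.0
```

```bash
python3 disc.py w11 630 47.7 26 40; python3 fine.py 629.7 47.7 -28
```

```text
[630.7  47.3  70.4] [3.90e-02 3.14e+00 1.00e-03] 93.58162542220553
expect 322 248
disc 10722.5 626.6 53.0 dia 140.5 px [338. 252.]
disc 240.5 674.2 102.1 dia 25.9 px [390. 302.]
dot 169.0 [630.4  46.9  26. ] delta [ 0.38 -0.36 44.36]
[630.25  47.1   69.68] [ 0.61  0.57 97.68]
```

Call:
{"name": "send_rows", "arguments": {
  "rows": "0 0 0 0 -0.0002 0.03 0; 0 0 0 0 0 0.03 0; 0 0 0 0 0 0.02 0; 0 0 0 0 0 0.012 0; 0 0 0 0 0 0.0055 0; 0 0 0 0 0 0 0; 0 0 0 0 0 0 1; 0 0 0 0 0 0 1; 0 0 0 0 0 0 1; 0 0 0 0 0 0 1; 0 0 0 0 0 0 1; 0 0 0 0 0 0 1; 0 0 0 0 0 0 1; 0 0 0 0 0 0 1",
  "force": 45
}}

```text
clock: 35.22
tcp_pos: [629.9, 46.8, -28.5]
tool_rot: [-0.039, -3.141, 0.0]
ft_force: [-0.3, 0.0, 0.1]
gripper_width: 39.3
gripper_force: 45.0
```

Call:
{"name": "send_rows", "arguments": {
  "rows": "0 0 0 0 0 -0.01 1; 0 0 0 0 0 -0.03 1; 0 0 0 0 0 -0.046 1; 0 0 0 0 0 -0.046 1; 0 0 0 0 0 -0.046 1; 0 0 0 0.0093 0.0319 0 1; 0 0 0 0.0093 0.0319 0 1; 0 0 0 0.0093 0.0319 0 1; 0 0 0 0.0093 0.0319 0 1; 0 0 0 0.0093 0.0319 0 1; 0 0 0 0.0093 0.0319 0 1; 0 0 0 0.0093 0.0319 0 1; 0 0 0 0.0093 0.0319 0 1; 0 0 0 0.0093 0.0319 0 1; 0 0 0 0.0093 0.0319 0 1; 0 0 0 0 0 0 1; 0 0 0 0 0 0 1; 0 0 0 0 0 0 1; 0 0 0 0 0 0 1"
}}

```text
clock: 37.6
tcp_pos: [545.2, 367.2, 149.7]
tool_rot: [0.041, 3.141, -0.0]
ft_force: [0.2, 0.0, -1.5]
gripper_width: 39.4
gripper_force: 45.0
```

```bash
sed -i 's/125),(x-w/150),(x-w/' place.py; python3 place.py w12 100 54.3; python3 -c "
import cv2;im=cv2.imread('pics/w12.png')[30:400,180:480];cv2.imwrite('pics/w12c.png',im)"
```

```text
[545.  367.7 149.5] [ 0.041  3.141 -0.   ] 39.36679950867294 [ 0.2  0.  -1.5]
stack expect 320 109
   194.0 [320.7 109. ] [445.3 369.1 100. ]
held expect 322 305
   603.5 [328.7 312.3] [548.9 370.5 203.8]
   8.5 [304.3 314.2] [549.6 358.6 203.8]
```

View pics/w12c.png

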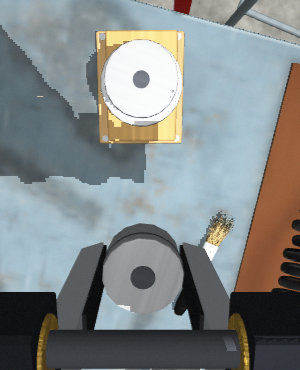

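The stack is concentric, with the medium weight's dot at (321,109). The held small weight is upright, dot at (323,308).

Call:
{"name": "send_rows", "arguments": {
  "rows": "0 0 0 0.02515 0 0 1; 0 0 0 0.02515 0 0 1; 0 0 0 0.02515 0 0 1; 0 0 0 0.02515 -0.0014 0 1; 0 0 0 0 0 0.03 1; 0 0 0 0 0 0.02 1; 0 0 0 0 0 0.014 1; 0 0 0 0 0 0 1; 0 0 0 0 0 0 1; 0 0 0 0 0 0 1"
}}

```text
clock: 39.1
tcp_pos: [444.7, 369.4, 86.2]
tool_rot: [0.039, 3.141, 0.001]
ft_force: [0.3, -1.6, -1.5]
gripper_width: 38.9
gripper_force: 45.0
```

```bash
python3 fine.py 444.5 368.9 71.8
```

```text
[444.46 369.31  85.95] [-0.05 -0.41 14.15]
```

Call:
{"name": "send_rows", "arguments": {
  "rows": "0 0 0 0 -0.0004 0.006 1; 0 0 0 0 0 0.005 1; 0 0 0 0 0 0.0015 1; 0 0 0 0 0 0.001 1; 0 0 0 0 0 0.0005 1; 0 0 0 0 0 0 1; 0 0 0 0 0 0 1"
}}

```text
clock: 40.17
tcp_pos: [444.3, 368.8, 71.6]
tool_rot: [0.039, 3.141, 0.0]
ft_force: [-0.7, 0.3, -1.2]
gripper_width: 39.0
gripper_force: 45.0
```

Not in contact yet, so I'll lower it a little more.

Call:
{"name": "send_rows", "arguments": {
  "rows": "0 0 0 0 0 0.0005 1; 0 0 0 0 0 0 1; 0 0 0 0 0 0 1"
}}

```text
clock: 40.55
tcp_pos: [444.4, 368.8, 71.1]
tool_rot: [0.039, 3.141, 0.0]
ft_force: [-0.5, -1.2, 1.4]
gripper_width: 39.1
gripper_force: 45.0
```

Contact. I'll release, lift and back away toward the open table.

Call:
{"name": "send_rows", "arguments": {
  "rows": "0 0 0 0 0 0 0; 0 0 0 0 0 0 0; 0 0 0 0 0 0 0; 0 0 0 0 0 0 0; 0 0 0 0 0 0 0; 0 0 0 0 0 0 0; 0 0 0 0 0 -0.01 0; 0 0 0 0 0 -0.03 0; 0 0 0 0 0 -0.04 0; 0 0 0 -0.025 0 0 0; 0 0 0 -0.025 0 0 0; 0 0 0 -0.025 0 0 0; 0 0 0 -0.025 0 0 0; 0 0 0 0 0 0 0; 0 0 0 0 0 0 0; 0 0 0 0 0 0 0"
}}

```text
clock: 42.55
tcp_pos: [543.4, 366.6, 151.2]
tool_rot: [-0.038, -3.141, -0.0]
ft_force: [-0.1, 0.8, -0.0]
gripper_width: 94.1
gripper_force: 0.0
```

```bash
python3 place.py w13 126 54; python3 -c "
import cv2;from h import *
im=cv2.imread('pics/w13.png')[20:330,180:480];s=cv2.resize(eyes.capture('scene')[120:230,190:370],(490,310));cv2.imwrite('pics/w13c.png',np.hstack([im,s]))"
```

```text
[543.8 366.5 151.2] [-0.038 -3.141 -0.   ] 94.09023966875925 [-0.1  0.8 -0. ]
stack expect 321 108
   223.0 [322.7 106.3] [444.5 369.6 126. ]
held expect 321 305
```

View pics/w13c.png

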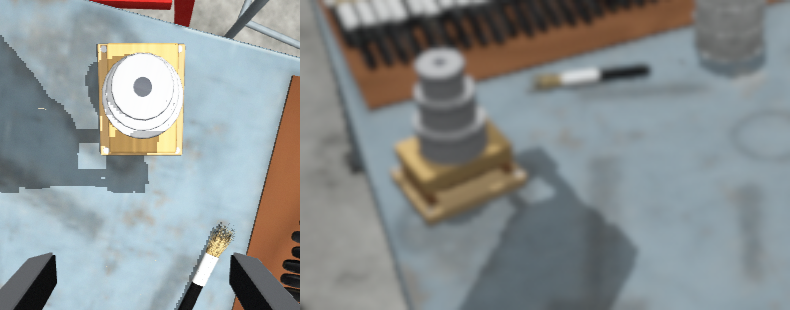

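The board lies on the handles with all three weights stacked upright and concentric, the top dot at (323,106) and within about 1 mm of the others. The gripper is clear, so I'm handing in.

```bash
python3 -c "
from station import manip
print(manip.close_job())"
```

```text
the job is handed in; nothing more can be done
None
```

The job is handed in at about 43 s: the board lies flat on the handles, about 1.5 mm off centre across them, with the large, medium and small weights stacked upright and centred on it; no verdict was shown.

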